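# Set the delay trimmer on a timer relay

## Robot

A 6-joint arm with a two-finger parallel gripper is mounted at the origin on the work surface. World frame = base frame: x ahead of the robot, y to its left, z up, the work surface at z = 0. Lengths are in m, angles in rad, forces in N, time in s.
With the tool pointing down it reaches from about 0.35 to 0.85 m from the base axis. Payload 8.1 kg.
Tool frame: the origin (TCP) lies at the very end of the fingers, on their centre line; the grasp point (between the pads) lies 19 mm behind it; x points along the fingers, y is the direction in which the jaws open and shut, and the axes are right-handed (so a half turn about x gives the same grasp; the last joint's range is limited). The gripper opens to 93 mm and grips with 3 to 60 N. Pads are 15 mm wide; open, the fingers measure 128 mm over their backs; the gripper's body (75 mm by 188 mm) begins 65 mm behind the grasp point.
Start: joints at [1.178, 0.13, 1.488, -0, 1.523, -0.085], TCP at [0.182, 0.572, 0.219] pointing down, gripper open.
Joint ranges: [-2.96, 2.96], [-0.89, 2.26], [0.02, 2.5], [-1.34, 4.48], [0, 2.73], [-2.66, 2.66]. Speed limits (rad/s): [2.39, 2.39, 2.79, 3.14, 3.14, 3.14].

## Interface

Orientations are given as a rotation vector (axis times angle).
In Python, from plant import * gives the robot as it stands. The module is installed in compiled form; this text tells all that it offers.
- The arm moves only by the tool apply_moves, never from a script. Its argument "series" is a list of rows, each an object with "jaw": the gripper's target within -1 to 1 (shut at 1, half-way at 0, fully open at -1); "linear": the shift along the tool's x, y, z normalised to -1 to 1, where 1 is 0.6 m, a list of three; "roll": the turn about the tool's x normalised to -1 to 1, where 1 is 30 degrees. A call has 1 to 20 rows; each row is the pose to reach, as a shift and turn from the pose measured when the call began, along the tool's axes at that moment; what a row does not reach only later rows make up. A row lasts 1/8 s, in which the tool goes at most 62.5 mm and 10.7 degrees, less where a joint would pass 70% of its speed; a pose out of reach is approached as far as the arm can. A call with a number of a shift or a turn outside -1 to 1 is refused whole. A call with a gripper value outside its range is refused whole. The fingers move at their own pace and stop on an object; "force" is the grip in N (left out, the last holds). Time passes only in rows, so rows that repeat a pose let the fingers close. It gives the time, the measured TCP pose, the force and the opening at its end, in the units of the state.
- read_state(): the state, without advancing time (a new reading comes with each control period).
- read_camera(name): name is "scene" or "top" or "wrist"; returns a dict with "pixels" (420x560x3 uint8, blue, green, red), "intrinsics" (3x3 intrinsics, pixels), "rvec" (rotation vector, rad) and "tvec" (3), from world to camera coordinates, as OpenCV has them; the wrist camera has in their place "tool_from_camera" (4x4, takes a point from camera to tool coordinates, whose origin is the TCP and whose axes are the tool frame's). Camera axes: x right, y down, z forward; pixel columns grow to the right and rows downward; lengths in m; the calibration is good to about 2 mm. A picture is of the moment at which its call begins: read the wrist's pose just before it. There is no depth.
- close_job(): hands the job in, once; it reports no verdict.
The state is a dict: "t": time; "q": joint angles; "dq": joint speeds; "joint_torque": joint torques, N m; "tool_pos": TCP position; "orientation": TCP orientation; "force": force on the tool from outside, world axes, zero at the start; "wrist_torque": the same for the moment, N m; "opening": finger opening in m.
Only numpy, scipy, OpenCV 4.12 (cv2) and the standard library are available. Lean on these libraries where they do the work, as an engineer would, in place of code of your own. Each camera call takes 0.05 s, during which the arm holds its last target. There are 200 camera calls.

## Task

On the training panel, take the yellow plastic tuning tool out of its stand, put its blade into the slot of the orange trimmer dial and turn the dial clockwise until its white pointer lies in the green sector of its scale. Then stand the tool back in its stand, blade down, and let go of it.

Things in the scene. Friction and masses are not known exactly. Their poses are not given: they have to be found in the camera images.
- tool: Yellow-handled plastic tuning tool, 40 g, 105 mm long, upright in its stand, blade down. Origin: middle of blade's bottom edge; z up the tool, x along blade width (black line on top). Blade 16 mm wide (x), 3 thick (y), 16 high; shaft 10 mm; round guard 48 mm across, z 34 to 39, hangs on the stand's top; square handle 18 x 18 mm (sides along x, y), z 39 to 105, grip near z 75.
- dial_slot (a point): Orange dial (34 mm across, 12 high) on top of a black 70 x 64 x 50 mm timer box fixed to the panel; not the blue one. Point: on its axis, level with its top, at the slot's mouth. x along the slot to the white pointer, turning with the dial; z up. Slot runs right across, 9 mm deep: 11 mm wide at the mouth, narrowing over 5 mm to 5 mm, then straight. Blade play 7 degrees each way.
- dial (a joint): Angle of the orange dial in rad, growing clockwise seen from above, stops at 0 and 2.6; starts between 0.3 and 0.8. Pointer is in the green sector from 1.3 to 1.9 (middle 1.6). Light friction (0.03 N m): it stays where it is left.
- stand_hole0 (a point): Centre of the hole's mouth, on the top face of the tool stand; z up. Grey block 64 x 64 mm, 55 mm high, fixed to the panel (panel 10 mm thick), square hole 28 x 28 mm, 45 mm deep. The tool's guard rests on this face, its tip then 34 mm below it; any yaw of the tool fits.
Things that resemble listed ones, but are neither listed nor needed, are in the scene too. Of the things shaped like the tool, the yellow one is meant.

How it is judged:
By the outcome, as a careful person would: the job done as asked, in the order asked, and still so for the second after the job is handed in, with the robot touching nothing.
It also fails if it takes over 51 s, if anything falls off the work surface, if the arm or the gripper's body presses on something with over 40 N, if the wrist force passes 120 N, or if a joint passes its speed limit or range.

## Working session

There is one attempt and no reset: what is moved stays moved. The work goes in short steps, Python scripts to look and compute and a tool call to move; the robot and the scene stay as the last step left them, time stands still between calls to the robot, and variables do not carry over. Pictures are saved under pics/ and viewed, about 8 in all and at most 12, crops included, and the job is handed in when it is done.

Besides the shell and the picture viewer there is one more tool, called after "Call:" as name(argument=value, ...), one argument or row to a line, values as JSON. apply_moves: Moves the arm, as the interface text tells. Its arguments: {"type":"object","properties":{"series":{"type":"array"},"force":{"type":"number"}},"required":["series"]}

```bash
mkdir -p pics
cat > h.py <<'E'
from plant import *
import numpy as np, cv2
from scipy.spatial.transform import Rotation as R
def cam(n):
    s=read_state(); c=read_camera(n); K=np.array(c["intrinsics"])
    if n=="wrist":
        T=np.eye(4);T[:3,:3]=R.from_rotvec(s["orientation"]).as_matrix();T[:3,3]=s["tool_pos"]
        W=T@np.array(c["tool_from_camera"])
    else:
        V=np.eye(4);V[:3,:3]=R.from_rotvec(np.ravel(c["rvec"])).as_matrix();V[:3,3]=np.ravel(c["tvec"]);W=np.linalg.inv(V)
    return np.array(c["pixels"]),K,W
def ray(K,W,uv,z):
    d=W[:3,:3]@np.linalg.inv(K)@np.array([uv[0],uv[1],1.]); o=W[:3,3]
    return o+d*(z-o[2])/d[2]
def proj(K,W,p):
    q=np.linalg.inv(W)@np.append(p,1); q=K@q[:3]; return q[:2]/q[2]
E
python3 - <<'E'
from h import *
s=read_state();print(s); print(R.from_rotvec(s["orientation"]).as_matrix().round(3))
for n in("scene","top","wrist"):
    im,K,W=cam(n);cv2.imwrite(f"pics/{n}0.png",im);print(n,K.round(1).tolist(),W.round(3).tolist())
a=cv2.imread("pics/scene0.png");b=cv2.imread("pics/top0.png")
E
```

```text
{'t': 0.0, 'q': array([ 1.17762970e+00,  1.31155994e-01,  1.48930869e+00, -1.15990321e-05,
        1.52302627e+00, -8.54064370e-02]), 'dq': array([-0.0009949 ,  0.00014014, -0.00040801, -0.00132305,  0.00108365,
       -0.0016969 ]), 'joint_torque': array([ 3.22565238e-04, -5.59838498e+01, -4.91771185e+01,  7.68635818e-02,
        3.55699821e-02, -1.70214980e-04]), 'tool_pos': array([0.18151231, 0.57126043, 0.21757442]), 'orientation': array([ 0.2401005 ,  1.5577057 , -0.24301128]), 'force': array([0.07866273, 0.71168701, 0.48339201]), 'wrist_torque': array([ 0.00143866, -0.00447873, -0.04278524]), 'opening': 0.09312716202004999}
[[-0.001  0.303  0.953]
 [-0.002  0.953 -0.303]
 [-1.    -0.002 -0.   ]]
scene [[525.6, 0.0, 279.8], [0.0, 525.6, 210.9], [0.0, 0.0, 1.0]] [[-0.338, 0.518, -0.786, 1.379], [0.941, 0.199, -0.274, 0.14], [0.014, -0.832, -0.554, 0.673], [0.0, 0.0, 0.0, 1.0]]
top [[408.2, 0.0, 268.4], [0.0, 408.2, 211.4], [0.0, 0.0, 1.0]] [[0.014, -0.994, 0.112, 0.473], [-0.999, -0.011, 0.03, -0.145], [-0.028, -0.112, -0.993, 0.98], [0.0, 0.0, 0.0, 1.0]]
wrist [[318.3, 0.0, 283.9], [0.0, 318.3, 205.5], [0.0, 0.0, 1.0]] [[0.303, 0.918, 0.254, 0.11], [0.953, -0.292, -0.081, 0.593], [-0.001, 0.267, -0.964, 0.383], [0.0, 0.0, 0.0, 1.0]]
```

View pics/top0.png

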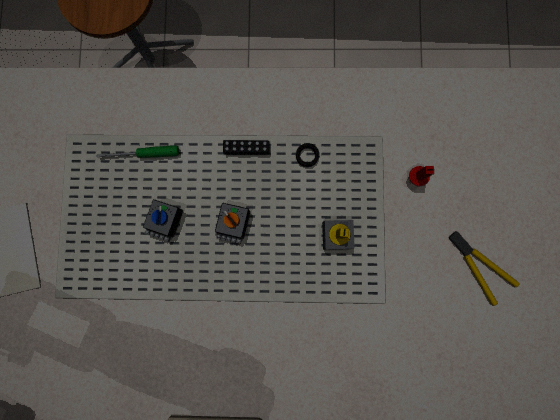

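View pics/scene0.png

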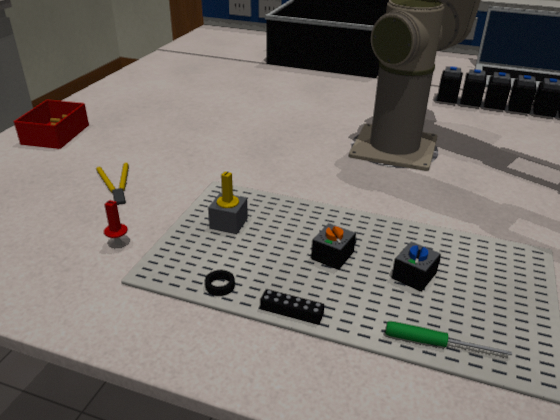

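The top view shows the yellow tool in its stand at about (340,235), the orange dial at (231,218) and the blue one at (160,217). The scene view agrees, with a red lookalike tool off the panel at (113,217).

```bash
cat > m.py <<'E'
from h import *
def cen(im,lo,hi,box=None):
    h=cv2.cvtColor(im,cv2.COLOR_BGR2HSV);m=cv2.inRange(h,lo,hi)
    if box: k=np.zeros_like(m);k[box[1]:box[3],box[0]:box[2]]=255;m&=k
    return m
E
python3 - <<'E'
from m import *
im,K,W=cam("top")
m=cen(im,(5,150,80),(20,255,255),(200,190,260,250));M=cv2.moments(m,True);c=(M['m10']/M['m00'],M['m01']/M['m00']);print("dial",c,ray(K,W,c,.072))
m=cen(im,(22,120,60),(35,255,255),(310,200,370,270));
x,y,w,h=cv2.boundingRect(m);print(x,y,w,h,ray(K,W,(x+w/2,y+h/2),.07))
a=cv2.resize(im[190:265,205:265],None,fx=7,fy=7,interpolation=2)
b=cv2.resize(im[190:265,310:365],None,fx=7,fy=7,interpolation=2)
cv2.imwrite("pics/z.png",np.hstack([a,b])[:590,:800])
E
```

```text
dial (230.58035714285714, 219.32142857142858) [ 0.55616956 -0.0327893   0.072     ]
329 224 21 21 [ 0.52539487 -0.27580648  0.07      ]
```

View pics/z.png

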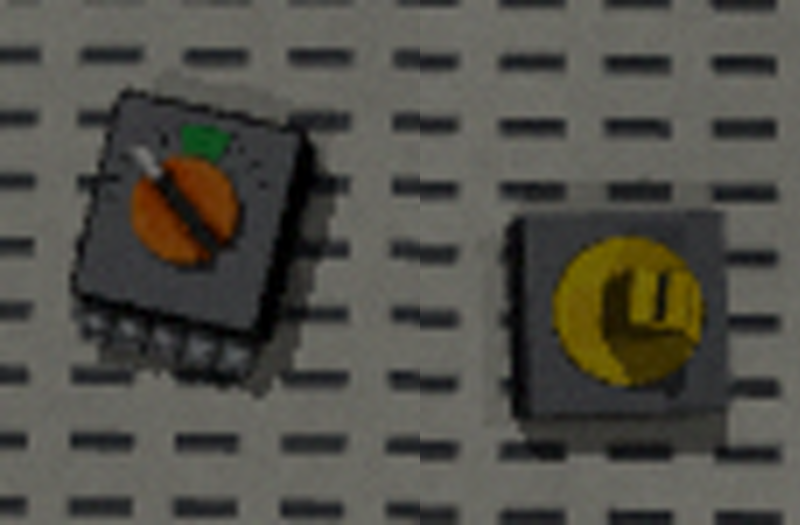

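The dial pointer is about 35° left of world +x, and the green sector is about -15°. So it needs roughly 50° clockwise. The tool's blade line lies near world x. I'll go above the tool next.

Call:
apply_moves(
  series=[
    {"jaw": -1, "linear": [-0.053, -0.595, 0.713], "roll": -0.5},
    {"jaw": -1, "linear": [-0.053, -0.595, 0.713], "roll": -0.5},
    {"jaw": -1, "linear": [-0.053, -0.595, 0.713], "roll": -0.5},
    {"jaw": -1, "linear": [-0.053, -0.595, 0.713], "roll": -0.5},
    {"jaw": -1, "linear": [-0.053, -0.595, 0.713], "roll": -0.5},
    {"jaw": -1, "linear": [-0.053, -0.595, 0.713], "roll": -0.5},
    {"jaw": -1, "linear": [-0.053, -0.595, 0.713], "roll": -0.5},
    {"jaw": -1, "linear": [-0.053, -0.595, 0.713], "roll": -0.5},
    {"jaw": -1, "linear": [-0.053, -0.595, 0.713], "roll": -0.5},
    {"jaw": -1, "linear": [-0.053, -0.595, 0.713], "roll": -0.5},
    {"jaw": -1, "linear": [-0.053, -0.595, 0.713], "roll": -0.5},
    {"jaw": -1, "linear": [-0.053, -0.595, 0.713], "roll": -0.5},
  ],
  force=20,
)

```text
t: 1.7
tool_pos: [0.4805, 0.1029, 0.25]
orientation: [0.034, 1.571, -0.035]
force: [0.1, -0.1, -0.5]
opening: 0.0931
```

```bash
cat >> h.py <<'E'
def yaw(s=None):
    M=R.from_rotvec((s or read_state())["orientation"]).as_matrix(); return np.degrees(np.arctan2(M[1,1],M[0,1]))
def togo(p,y=None):
    "normalised linear to world p, roll to yaw y"
    s=read_state();M=R.from_rotvec(s["orientation"]).as_matrix()
    d=np.array(p)-s["tool_pos"]
    print("t",round(s["t"],2),"pos",s["tool_pos"].round(4),"yaw",yaw(s).round(2),"axis",M[:,0].round(3),"F",s["force"].round(1),"op",round(s["opening"],4))
    print(" linear",(M.T@d/.6).round(4),"roll",None if y is None else round((yaw(s)-y)/30,3),"dist",np.linalg.norm(d).round(4))
E
python3 -c "
from h import *
togo((.525,-.276,.25),87)"
```

```text
t 1.7 pos [0.4805 0.1029 0.25  ] yaw 87.46 axis [-0.001 -0.001 -1.   ] F [ 0.1 -0.1 -0.5] op 0.0931
 linear [ 4.000e-04 -6.275e-01  1.020e-01] roll 0.015 dist 0.3815
```

Call:
apply_moves(
  series=[
    {"jaw": -1, "linear": [0.083, -0.221, 0.136], "roll": 0},
    {"jaw": -1, "linear": [0.083, -0.221, 0.136], "roll": 0},
    {"jaw": -1, "linear": [0.083, -0.221, 0.136], "roll": 0},
    {"jaw": -1, "linear": [0.083, -0.221, 0.136], "roll": 0},
    {"jaw": -1, "linear": [0.083, -0.221, 0.136], "roll": 0},
  ],
)

```text
t: 2.33
tool_pos: [0.5559, -0.0317, 0.2004]
orientation: [0.033, 1.572, -0.034]
force: [-0.5, 0.8, 0.5]
opening: 0.0927
```

```bash
python3 -c "
from m import *
im,K,W=cam('wrist')
cv2.imwrite('pics/w1.png',im)
u,v=proj(K,W,(.556,-.033,.072)).astype(int);print(u,v)
np.savez('w1.npz',im=im,K=K,W=W)
cv2.imwrite('pics/w1c.png',cv2.resize(im[v-80:v+80,u-100:u+100],None,fx=3.7,fy=3.7,interpolation=2))
togo((.525,-.276,.25),87)"
```

```text
283 198
t 2.38 pos [ 0.556  -0.0316  0.2008] yaw 87.57 axis [-0. -0. -1.] F [0.5 0.  0.7] op 0.0933
 linear [-0.0819 -0.4092 -0.0344] roll 0.019 dist 0.2512
```

View pics/w1c.png

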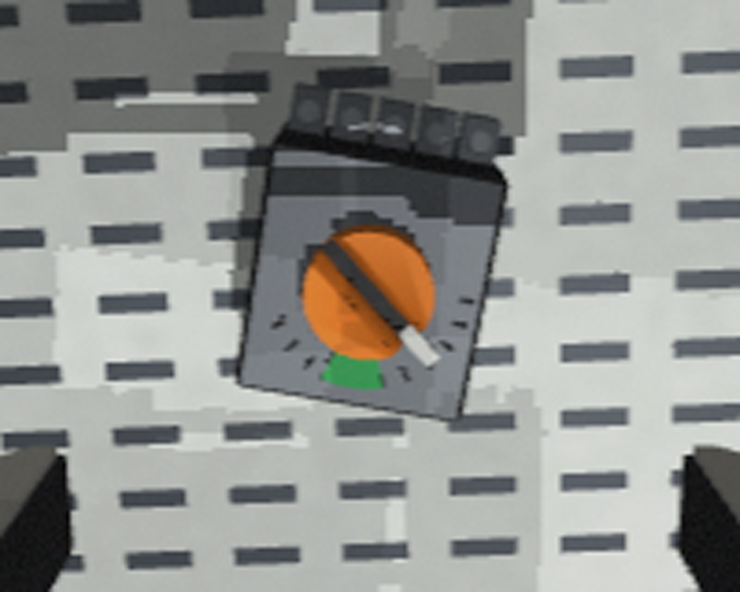

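The close view shows the orange dial centred at about (369,294) in the crop. Its slot runs from upper left to the white pointer at (420,345), and the green sector is at (355,372).

```bash
cat > dial.py <<'E'
from m import *
def dial(im,K,W,guess=(.556,-.033,.072),show=True):
    u,v=proj(K,W,guess).astype(int);b=(u-45,v-45,u+45,v+45)
    o=cen(im,(5,150,80),(20,255,255),b);g=cen(im,(45,120,60),(80,255,255),b)
    h=cv2.cvtColor(im,cv2.COLOR_BGR2HSV); 
    pts=cv2.findNonZero(o); e=cv2.fitEllipse(cv2.convexHull(pts)); c=ray(K,W,e[0],.072)
    gc=ray(K,W,cv2.findNonZero(g).reshape(-1,2).mean(0),.06)
    # slot: non-orange pixels within hull
    hm=np.zeros_like(o);cv2.fillConvexPoly(hm,cv2.convexHull(pts),255);sl=cv2.findNonZero(cv2.erode(hm,np.ones((3,3)))&~o).reshape(-1,2)
    P=np.array([ray(K,W,p,.072)[:2] for p in sl]);d=np.linalg.svd(P-P.mean(0))[2][0]
    w=cen(im,(0,0,150),(180,40,255),b)&~hm
    f=lambda d:np.degrees(np.arctan2(d[1],d[0]))
    print("dial c",c.round(4),"slot ang",f(d).round(1),"green ang",f((gc-c)).round(1),"size",e[1])
    return c,f(d)
if __name__=="__main__":
    z=np.load("w1.npz");im,K,W=z["im"],z["K"],z["W"];c,a=dial(im,K,W)
    s=lambda x,y:(183+x/3.7,118+y/3.7)
    p=ray(K,W,s(425,352),.066);print("pointer",p,np.degrees(np.arctan2(*(p-c)[[1,0]])))
E
python3 dial.py
```

```text
dial c [ 0.5538 -0.0339  0.072 ] slot ang 38.2 green ang -11.7 size (35.11555862426758, 36.13599395751953)
pointer [ 0.57273488 -0.01917629  0.066     ] 37.777258422245936
```

Call:
apply_moves(
  series=[
    {"jaw": -1, "linear": [-0.082, -0.41, -0.034], "roll": 0},
    {"jaw": -1, "linear": [-0.082, -0.41, -0.034], "roll": 0},
    {"jaw": -1, "linear": [-0.082, -0.41, -0.034], "roll": 0},
    {"jaw": -1, "linear": [-0.082, -0.41, -0.034], "roll": 0},
    {"jaw": -1, "linear": [-0.082, -0.41, -0.034], "roll": 0},
    {"jaw": -1, "linear": [-0.082, -0.41, -0.034], "roll": 0},
    {"jaw": -1, "linear": [-0.082, -0.41, -0.034], "roll": 0},
  ],
)

```text
t: 3.25
tool_pos: [0.5257, -0.2744, 0.2501]
orientation: [0.031, 1.571, -0.031]
force: [0.3, -0.7, -0.3]
opening: 0.0932
```

```bash
python3 -c "
from m import *
im,K,W=cam('wrist')
u,v=proj(K,W,(.525,-.276,.136)).astype(int);print(u,v)
np.savez('w2.npz',im=im,K=K,W=W)
cv2.imwrite('pics/w2c.png',cv2.resize(im[v-80:v+80,u-100:u+100],None,fx=3.7,fy=3.7,interpolation=2))
togo((.525,-.276,.25),87)"
```

```text
282 201
t 3.3 pos [ 0.5257 -0.2745  0.25  ] yaw 87.72 axis [-0. -0. -1.] F [0.2 0.5 1.1] op 0.093
 linear [-0.0001 -0.0025 -0.001 ] roll 0.024 dist 0.0016
```

View pics/w2c.png

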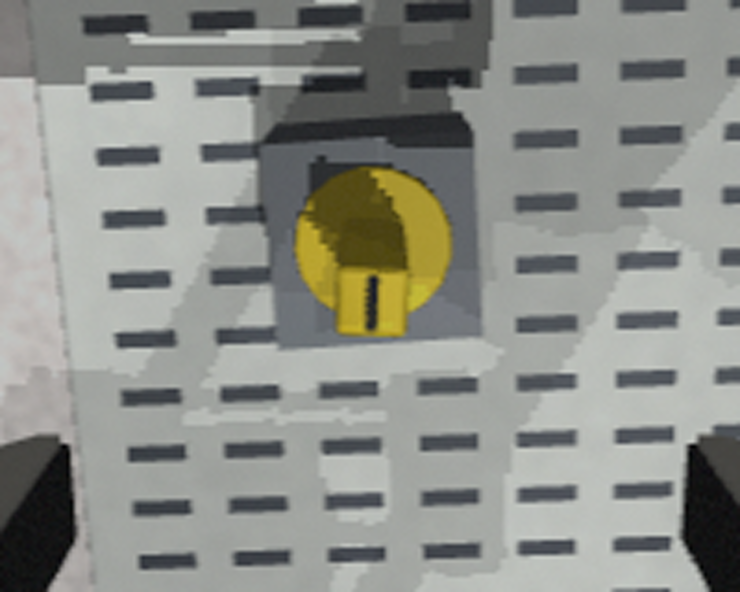

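The tool top face is centred at about (372,302) in the crop, with its black line from (374,275) to (371,328). The guard is centred at (374,242) and the stand's top corners are clear.

```bash
python3 -c "
from m import *
z=np.load('w2.npz');K,W=z['K'],z['W']
f=lambda x,y,h:ray(K,W,(182+x/3.7,121+y/3.7),h)
print('top',f(372,302,.136),'guard',f(374,242,.07))
a,b=f(374,275,.136),f(371,328,.136);d=b-a;print('line',d,np.degrees(np.arctan2(d[1],d[0])))
q=[f(340,268,.136),f(407,268,.136),f(406,337,.136),f(337,332,.136)]
for i in range(4):
  d=q[(i+1)%4]-q[i];print(np.linalg.norm(d).round(4),np.degrees(np.arctan2(d[1],d[0])).round(1))
s=[f(260,145,.065),f(472,147,.065),f(482,337,.065),f(277,349,.065)];print(np.mean(s,0),[np.linalg.norm(s[i]-s[i-1]).round(3) for i in range(4)])
m=cen(z['im'],(22,120,60),(35,255,255),(250,160,320,220))
togo((.525,-.2755,.1),87)
"
```

```text
top [ 0.52582111 -0.27613829  0.136     ] guard [ 0.52487939 -0.27569477  0.07      ]
line [ 0.01344057 -0.00129141  0.        ] -5.4883165349507985
0.0163 87.7
0.0176 -2.7
0.0171 -96.6
0.0163 174.6
[ 0.52740615 -0.27615405  0.065     ] [np.float64(0.064), np.float64(0.063), np.float64(0.059), np.float64(0.064)]
t 3.3 pos [ 0.5257 -0.2745  0.25  ] yaw 87.72 axis [-0. -0. -1.] F [0.2 0.5 1.1] op 0.093
 linear [ 0.2499 -0.0017 -0.0009] roll 0.024 dist 0.15
```

Call:
apply_moves(
  series=[
    {"jaw": -0.3, "linear": [0.1, -0.0025, 0], "roll": 0.08},
    {"jaw": -0.1, "linear": [0.2, -0.0025, 0], "roll": 0.08},
    {"jaw": 0, "linear": [0.2717, -0.0025, 0], "roll": 0.08},
    {"jaw": 0, "linear": [0.2717, -0.0025, 0], "roll": 0.08},
    {"jaw": 0, "linear": [0.2717, -0.0025, 0], "roll": 0.08},
    {"jaw": 1, "linear": [0.2717, -0.0025, 0], "roll": 0.08},
    {"jaw": 1, "linear": [0.2717, -0.0025, 0], "roll": 0.08},
    {"jaw": 1, "linear": [0.2717, -0.0025, 0], "roll": 0.08},
    {"jaw": 1, "linear": [0.2717, -0.0025, 0], "roll": 0.08},
    {"jaw": 1, "linear": [0.2717, -0.0025, 0], "roll": 0.08},
  ],
  force=25,
)

```text
t: 4.55
tool_pos: [0.5259, -0.2763, 0.0878]
orientation: [0.064, 1.569, -0.065]
force: [-0.7, 0.3, 6.4]
opening: 0.0182
```

```bash
python3 -c "
from h import *
togo((.5538,-.0339,.2),128)"
```

```text
t 4.55 pos [ 0.5259 -0.2763  0.0878] yaw 85.31 axis [ 0.    -0.001 -1.   ] F [-0.7  0.3  6.4] op 0.0182
 linear [-0.1873  0.4064  0.0134] roll -1.423 dist 0.2686
```

Call:
apply_moves(
  series=[
    {"jaw": 1, "linear": [-0.08, 0, 0], "roll": 0},
    {"jaw": 1, "linear": [-0.187, 0, 0], "roll": 0},
    {"jaw": 1, "linear": [-0.187, 0.1, 0.004], "roll": -0.3},
    {"jaw": 1, "linear": [-0.187, 0.2, 0.007], "roll": -0.6},
    {"jaw": 1, "linear": [-0.187, 0.3, 0.01], "roll": -0.9},
    {"jaw": 1, "linear": [-0.187, 0.406, 0.0134], "roll": -1},
    {"jaw": 1, "linear": [-0.187, 0.406, 0.0134], "roll": -1},
    {"jaw": 1, "linear": [-0.187, 0.406, 0.0134], "roll": -1},
  ],
)

```text
t: 5.55
tool_pos: [0.5536, -0.0342, 0.1995]
orientation: [-0.348, 1.543, 0.346]
force: [0.7, -0.6, 0.9]
opening: 0.0177
```

Call:
apply_moves(
  series=[
    {"jaw": 1, "linear": [0, 0, 0], "roll": -0.3},
    {"jaw": 1, "linear": [0.0, 0, 0], "roll": -0.423},
    {"jaw": 1, "linear": [0, 0, 0], "roll": -0.423},
    {"jaw": 1, "linear": [0, 0, 0], "roll": -0.423},
  ],
)

```text
t: 6.05
tool_pos: [0.5535, -0.0353, 0.1993]
orientation: [-0.518, 1.509, 0.516]
force: [0.4, 0.5, -0.4]
opening: 0.0179
```

```bash
python3 -c "
from h import *
im,K,W=cam('wrist');np.savez('w3.npz',im=im,K=K,W=W)
u,v=proj(K,W,(.5538,-.0339,.1)).astype(int);print(u,v,proj(K,W,(.5538,-.0339,.072)))
cv2.imwrite('pics/w3.png',cv2.resize(im[max(0,v-130):v+80,u-130:u+130],None,fx=2.8,fy=2.8,interpolation=2))
im,K,W=cam('top');np.savez('t3.npz',im=im,K=K,W=W)
togo((.5538,-.0339,.13),128)"
```

```text
285 208 [284.93724311 200.1528651 ]
t 6.15 pos [ 0.5536 -0.0347  0.1994] yaw 127.93 axis [-0.    -0.001 -1.   ] F [-0.1 -0.5 -1.1] op 0.0181
 linear [0.1157 0.0009 0.0013] roll -0.002 dist 0.0694
```

View pics/w3.png

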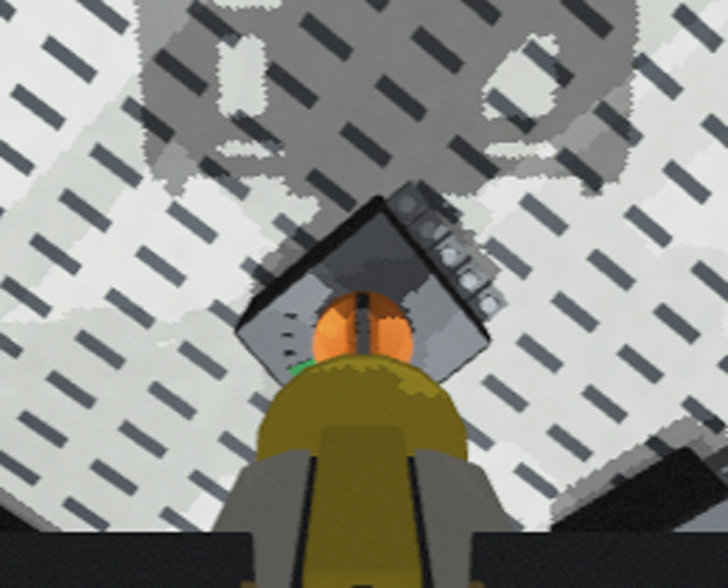

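Slot and blade are aligned: the slot is at x≈362 in the crop, with the guard centred at 362.5. I'll lower into the slot.

Call:
apply_moves(
  series=[
    {"jaw": 1, "linear": [0.07, 0.001, 0.001], "roll": 0},
    {"jaw": 1, "linear": [0.105, 0.001, 0.001], "roll": 0},
    {"jaw": 1, "linear": [0.115, 0.001, 0.001], "roll": 0},
    {"jaw": 1, "linear": [0.122, 0.001, 0.001], "roll": 0},
    {"jaw": 1, "linear": [0.127, 0.001, 0.001], "roll": 0},
    {"jaw": 1, "linear": [0.13, 0.001, 0.001], "roll": 0},
    {"jaw": 1, "linear": [0.13, 0.001, 0.001], "roll": 0},
    {"jaw": 1, "linear": [0.13, 0.001, 0.001], "roll": 0},
  ],
)

```text
t: 7.15
tool_pos: [0.5538, -0.034, 0.1217]
orientation: [-0.519, 1.508, 0.517]
force: [-0.2, -0.0, 0.3]
opening: 0.0181
```

```bash
python3 -c "
from h import *
togo((.5538,-.0339,.1213),128);print(read_state()['wrist_torque'])"
```

```text
t 7.15 pos [ 0.5538 -0.034   0.1217] yaw 127.93 axis [ 0.    -0.001 -1.   ] F [-0.2 -0.   0.3] op 0.0181
 linear [0.0007 0.0002 0.0001] roll -0.002 dist 0.0004
[0.12153162 0.01996732 0.04946751]
```

Call:
apply_moves(
  series=[
    {"jaw": 1, "linear": [0, 0, 0], "roll": 0.2},
    {"jaw": 1, "linear": [0, 0, 0], "roll": 0.4},
    {"jaw": 1, "linear": [0, 0, 0], "roll": 0.6},
    {"jaw": 1, "linear": [0, 0, 0], "roll": 0.8},
    {"jaw": 1, "linear": [0, 0, 0], "roll": 1},
    {"jaw": 1, "linear": [0, 0, 0], "roll": 1},
  ],
)

```text
t: 7.9
tool_pos: [0.5539, -0.0339, 0.1219]
orientation: [-0.11, 1.568, 0.108]
force: [0.2, 0.5, -0.2]
opening: 0.0179
```

```bash
python3 -c "
from h import *
togo((.5538,-.0339,.1213),73);print(read_state()['wrist_torque'])
im,K,W=cam('scene');u,v=proj(K,W,(.5538,-.0339,.072)).astype(int)
cv2.imwrite('pics/s4.png',cv2.resize(im[v-75:v+50,u-80:u+80],None,fx=4.6,fy=4.6,interpolation=2))"
```

```text
t 7.9 pos [ 0.5539 -0.0339  0.1219] yaw 97.97 axis [ 0.    -0.001 -1.   ] F [ 0.2  0.5 -0.2] op 0.0179
 linear [ 0.0011  0.0001 -0.0002] roll 0.832 dist 0.0006
[0.19693447 0.05800711 0.0450874 ]
```

View pics/s4.png

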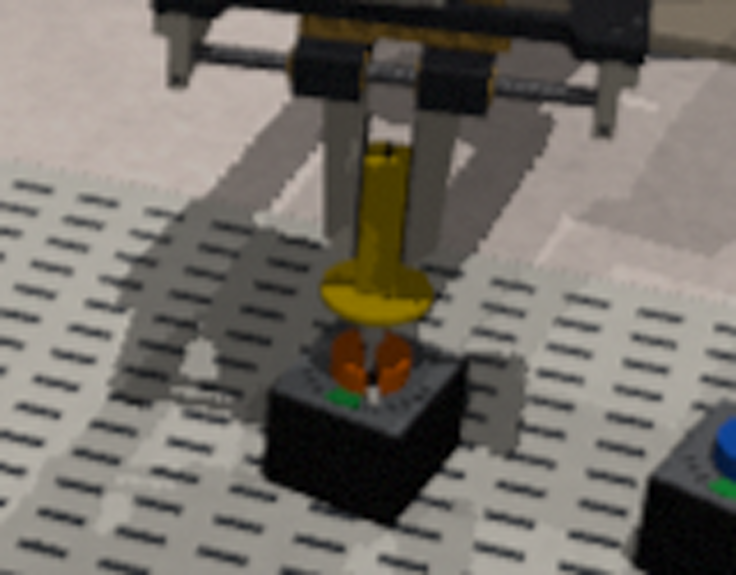

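The blade is in the slot and the dial is following: the pointer at (375,392) is just short of green at (343,397). I'll turn the remaining ~25°, then lift and look.

Call:
apply_moves(
  series=[
    {"jaw": 1, "linear": [0, 0, 0], "roll": 0.2},
    {"jaw": 1, "linear": [0, 0, 0], "roll": 0.4},
    {"jaw": 1, "linear": [0, 0, 0], "roll": 0.6},
    {"jaw": 1, "linear": [0, 0, 0], "roll": 0.8},
    {"jaw": 1, "linear": [0, 0, 0], "roll": 0.8},
    {"jaw": 1, "linear": [0, 0, 0], "roll": 0.8},
    {"jaw": 1, "linear": [-0.03, 0, 0], "roll": 0.72},
    {"jaw": 1, "linear": [-0.13, 0, 0], "roll": 0.72},
    {"jaw": 1, "linear": [-0.13, 0, 0], "roll": 0.72},
    {"jaw": 1, "linear": [-0.13, 0, 0], "roll": 0.72},
  ],
)

```text
t: 9.2
tool_pos: [0.554, -0.0343, 0.2]
orientation: [0.183, 1.562, -0.186]
force: [-0.7, 0.1, -0.5]
opening: 0.0176
```

```bash
python3 -c "
from h import *
togo((.5259,-.2763,.2),85.3)
a=[]
im,K,W=cam('scene');u,v=proj(K,W,(.5538,-.0339,.072)).astype(int)
a.append(cv2.resize(im[v-30:v+30,u-40:u+40],None,fx=5,fy=5,interpolation=2))
im,K,W=cam('wrist');u,v=proj(K,W,(.5538,-.0339,.072)).astype(int)
a.append(cv2.resize(im[v-60:v+60,u-80:u+80],None,fx=2.5,fy=2.5,interpolation=2))
cv2.imwrite('pics/s5.png',np.hstack(a))"
```

```text
t 9.2 pos [ 0.554  -0.0343  0.2   ] yaw 76.53 axis [ 0.001 -0.002 -1.   ] F [-0.7  0.1 -0.5] op 0.0176
 linear [ 0.0006 -0.4032  0.0484] roll -0.292 dist 0.2437
```

View pics/s5.png

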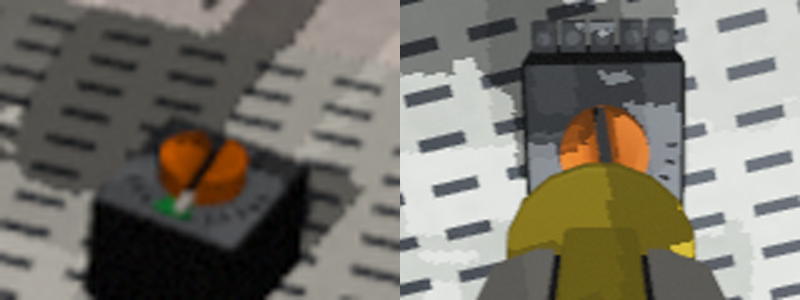

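The pointer touches the green patch (left crop, 183,204), but possibly near its edge. I'll measure the slot angle.

```bash
python3 -c "
from m import *
im,K,W=cam('wrist');u,v=proj(K,W,(.5538,-.0339,.072)).astype(int)
f=lambda x,y:ray(K,W,(u-80+(x-400)/2.5,v-60+y/2.5),.072)
d=f(604.5,160)-f(600,108);print(np.degrees(np.arctan2(d[1],d[0])))
b=(u-30,v-25,u+30,v+2);o=cen(im,(5,150,80),(20,255,255),b)
mids=[]
for r in range(v-14,v):
    x=np.flatnonzero(o[r]); 
    if len(x)>8:
        g=np.diff(x);k=g.argmax()
        if g[k]>1: mids.append(((x[k]+x[k+1])/2,r))
P=np.array([ray(K,W,p,.072) for p in mids]);d=np.polyfit(P[:,0],P[:,1],1)[0];print(len(P),np.degrees(np.arctan(d)))
im,K,W=cam('scene');u,v=proj(K,W,(.5538,-.0339,.072)).astype(int)
f=lambda x,y,z:ray(K,W,(u-40+x/5,v-30+y/5),z)
c=f(203,157,.072)  # dial top centre
for n,p in (('ptr',f(183,204,.066)),('ptr60',f(183,204,.06)),('gL',f(155,208,.06)),('gR',f(193,208,.06)),('slot',f(185,192,.072))):
    d=p-np.array([.5538,-.0339,0]);print(n,p.round(4),np.degrees(np.arctan2(d[1],d[0])).round(1))
print(c)
im,K,W=cam('top');u,v=proj(K,W,(.5538,-.0339,.072)).astype(int)
h=cv2.resize(im[v-30:v+30,u-40:u+40],None,fx=8,fy=8,interpolation=2);cv2.imwrite('pics/t5.png',h)
"
```

```text
-8.644563755373005
14 -3.862378684935706
ptr [ 0.5813 -0.0337  0.066 ] 0.4
ptr60 [ 0.5734 -0.0354  0.06  ] -4.4
gL [ 0.5798 -0.0449  0.06  ] -22.9
gR [ 0.5745 -0.0311  0.06  ] 7.7
slot [ 0.5815 -0.0333  0.072 ] 1.3
[ 0.55679061 -0.03267839  0.072     ]
```

The slot angle is about -4° to -9° against a green middle of about -12° ± 17°. That is inside, but I'll re-insert and add a few degrees for margin.

Call:
apply_moves(
  series=[
    {"jaw": 1, "linear": [0.07, 0, 0], "roll": -0.15},
    {"jaw": 1, "linear": [0.105, 0, 0], "roll": -0.15},
    {"jaw": 1, "linear": [0.115, 0, 0], "roll": -0.15},
    {"jaw": 1, "linear": [0.122, 0, 0], "roll": -0.15},
    {"jaw": 1, "linear": [0.13, 0, 0], "roll": -0.15},
    {"jaw": 1, "linear": [0.13, 0, 0], "roll": -0.15},
    {"jaw": 1, "linear": [0.13, 0, 0], "roll": 0},
    {"jaw": 1, "linear": [0.13, 0, 0], "roll": 0.1},
    {"jaw": 1, "linear": [0.13, 0, 0], "roll": 0.2},
    {"jaw": 1, "linear": [0.13, 0, 0], "roll": 0.22},
    {"jaw": 1, "linear": [0.13, 0, 0], "roll": 0.22},
    {"jaw": 1, "linear": [0.13, 0, 0], "roll": 0.12},
    {"jaw": 1, "linear": [0.1, 0, 0], "roll": 0.12},
    {"jaw": 1, "linear": [0, 0, 0], "roll": 0.12},
    {"jaw": 1, "linear": [0, 0, 0], "roll": 0},
    {"jaw": 1, "linear": [0, 0, 0], "roll": 0},
  ],
)

```text
t: 11.45
tool_pos: [0.5537, -0.0346, 0.2005]
orientation: [0.185, 1.562, -0.188]
force: [0.6, 0.7, -1.0]
opening: 0.0179
```

```bash
python3 -c "
from h import *
togo((.5259,-.2763,.2),85.3)"
```

```text
t 11.45 pos [ 0.5537 -0.0346  0.2005] yaw 76.4 axis [ 0.    -0.002 -1.   ] F [ 0.6  0.7 -1. ] op 0.0179
 linear [ 0.0017 -0.4025  0.0498] roll -0.297 dist 0.2433
```

Call:
apply_moves(
  series=[
    {"jaw": 1, "linear": [0, -0.1, 0.012], "roll": -0.297},
    {"jaw": 1, "linear": [0, -0.2, 0.025], "roll": -0.297},
    {"jaw": 1, "linear": [0, -0.3, 0.037], "roll": -0.297},
    {"jaw": 1, "linear": [0.002, -0.4025, 0.05], "roll": -0.297},
    {"jaw": 1, "linear": [0.002, -0.4025, 0.05], "roll": -0.297},
    {"jaw": 1, "linear": [0.002, -0.4025, 0.05], "roll": -0.297},
    {"jaw": 1, "linear": [0.002, -0.4025, 0.05], "roll": -0.297},
  ],
)

```text
t: 12.32
tool_pos: [0.5261, -0.2751, 0.1996]
orientation: [0.062, 1.57, -0.065]
force: [-0.4, 0.6, -0.4]
opening: 0.0176
```

```bash
python3 -c "
from dial import *
togo((.5259,-.2763,.0885),85.3)
a=[]
for n,k in (('top',30),('scene',30)):
    im,K,W=cam(n);u,v=proj(K,W,(.5538,-.0339,.072)).astype(int)
    a.append(cv2.resize(im[v-k:v+k,u-k:u+k],(400,400),interpolation=2))
    try: dial(im,K,W)
    except Exception as e: print(e)
cv2.imwrite('pics/s6.png',np.hstack(a))"
```

```text
t 12.32 pos [ 0.5261 -0.2751  0.1996] yaw 85.36 axis [-0.    -0.002 -1.   ] F [-0.4  0.6 -0.4] op 0.0176
 linear [ 0.1851 -0.0018 -0.0002] roll 0.002 dist 0.1111
dial c [ 0.5565 -0.033   0.072 ] slot ang 168.2 green ang -13.7 size (14.340622901916504, 15.000582695007324)
dial c [ 0.5621 -0.0321  0.072 ] slot ang -7.3 green ang -29.1 size (14.564083099365234, 17.942148208618164)
```

View pics/s6.png

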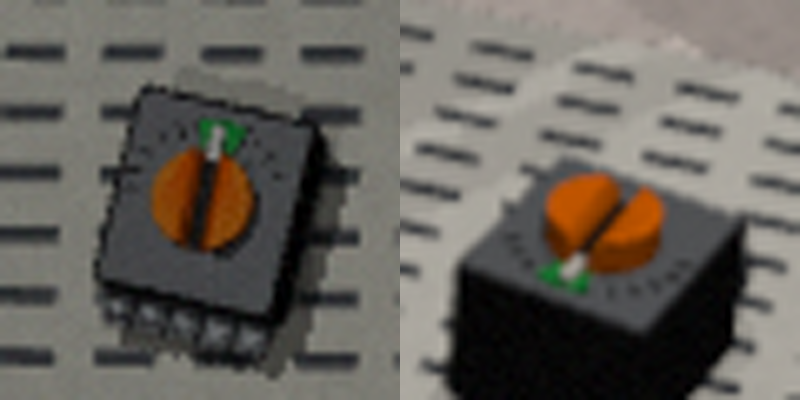

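The top view shows the pointer (215,140) centred in the green sector (200–245). Measured slot angle is -11.8° against a green middle of -13.7°. Next I'll lower the tool into the stand and release.

Call:
apply_moves(
  series=[
    {"jaw": 1, "linear": [0.06, -0.0018, 0], "roll": 0},
    {"jaw": 1, "linear": [0.12, -0.0018, 0], "roll": 0},
    {"jaw": 1, "linear": [0.16, -0.0018, 0], "roll": 0},
    {"jaw": 1, "linear": [0.18, -0.0018, 0], "roll": 0},
    {"jaw": 1, "linear": [0.1855, -0.0018, 0], "roll": 0},
    {"jaw": 1, "linear": [0.1855, -0.0018, 0], "roll": 0},
    {"jaw": 1, "linear": [0.1855, -0.0018, 0], "roll": 0},
  ],
)

```text
t: 13.3
tool_pos: [0.5271, -0.2768, 0.09]
orientation: [0.061, 1.568, -0.065]
force: [-0.3, 0.3, 0.3]
opening: 0.0178
```

Call:
apply_moves(
  series=[
    {"jaw": 0.4, "linear": [0, 0, 0], "roll": 0},
    {"jaw": 0.2, "linear": [0, 0, 0], "roll": 0},
    {"jaw": 0, "linear": [0, 0, 0], "roll": 0},
    {"jaw": -0.3, "linear": [0, 0, 0], "roll": 0},
    {"jaw": -0.3, "linear": [0, 0, 0], "roll": 0},
    {"jaw": -0.3, "linear": [-0.08, 0, 0], "roll": 0},
    {"jaw": -0.3, "linear": [-0.18, 0, 0], "roll": 0},
    {"jaw": -0.3, "linear": [-0.27, 0, 0], "roll": 0},
    {"jaw": -0.3, "linear": [-0.27, 0, 0], "roll": 0},
    {"jaw": -0.3, "linear": [-0.27, 0, 0], "roll": 0},
    {"jaw": -0.3, "linear": [-0.27, 0, 0], "roll": 0},
  ],
)

```text
t: 14.68
tool_pos: [0.5259, -0.2757, 0.2496]
orientation: [0.062, 1.571, -0.064]
force: [0.4, -0.6, -0.3]
opening: 0.0604
```

```bash
python3 -c "
from h import *
togo((.5259,-.2763,.0885),85.3)
a=[]
for n,k in (('wrist',75),('scene',60)):
    im,K,W=cam(n);u,v=proj(K,W,(.526,-.276,.1)).astype(int)
    a.append(cv2.resize(im[v-k:v+k,u-k:u+k],(400,400),interpolation=2))
cv2.imwrite('pics/s7.png',np.hstack(a))"
```

```text
t 14.68 pos [ 0.5259 -0.2757  0.2496] yaw 85.4 axis [-0.001 -0.001 -1.   ] F [ 0.4 -0.6 -0.3] op 0.0604
 linear [ 0.2686 -0.0006  0.0003] roll 0.003 dist 0.1611
```

View pics/s7.png

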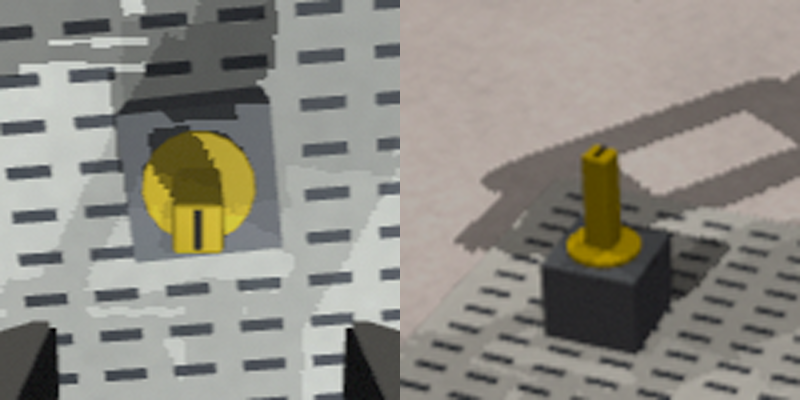

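The tool stands upright with its guard on the stand's top face, and the gripper is clear of it. I'm handing in.

```bash
python3 -c "
from plant import *
print(close_job())"
```

```text
the job is handed in; nothing more can be done
None
```

I used the yellow tool to turn the orange dial clockwise into the green sector, stood it back in its stand blade down, and let go. The job was handed in at about 15 s of the 51 s allowed.

- **Dial:** it took two turns. After the first turn of about 54° the pointer was in the green but nearer one edge than I wanted. I put the blade back in and turned a few degrees further. In the last top view the pointer lay near the middle of the sector, with the slot at -11.8° and the green middle at -13.7°. The scene camera picture also shows the pointer in the green, but its measured angles (-7° and -29°) disagree. The dial's height above the scale skews that slanted view, so I did not rely on them.
- **Tool:** the last wrist and scene views show it upright with its guard on the stand. The gripper was open and about 11 cm above the top of the tool.
- **Forces:** no reading at the end of a move was above about 6.5 N. I did not check forces during the moves.

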